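Open the fume damper to its second stop and start the extractor

ROBOT

A 6-joint arm with a two-finger parallel gripper is mounted at the origin on the work surface. World frame = base frame: x ahead of the robot, y to its left, z up, the work surface at z = 0. Lengths are in mm, angles in rad, forces in N, time in s.
With the tool pointing down it reaches from about 350 to 975 mm from the base axis. Payload 7.1 kg.
Tool frame: the origin (TCP) lies on the centre line of the jaws, within the pads' length; the fingertips stand 8 mm ahead of it and the grasp point (between the pads) lies 11 mm behind it; z points along the fingers, x is the direction in which the jaws open and shut, and the axes are right-handed (so a half turn about z gives the same grasp; the last joint's range is limited). The gripper opens to 88 mm and grips with 3 to 60 N. Pads are 20 mm wide; open, the fingers measure 115 mm over their backs; the gripper's body (75 mm by 178 mm) begins 61 mm behind the grasp point.
Start: joints at [1.255, 0.423, 1.63, -0, 1.089, -0.019], TCP at [182.757, 597.666, 230.675] pointing down, gripper open.
Joint ranges: [-3, 3], [-0.9, 2.11], [0.09, 2.58], [-1.31, 4.45], [0.11, 2.69], [-2.54, 2.54]. Speed limits (rad/s): [2.39, 2.39, 3.01, 3.14, 3.14, 3.14].

INTERFACE

Orientations are given as a rotation vector (axis times angle).
In Python, from workcell import ctrl gives the robot as it stands.
- The arm moves only by the shell command python3 -m handwheel 'ROWS'. ROWS is JSON, a list of rows, each a list of 3 entries, a list of its own where there are three numbers: the turn, a rotation vector about the tool's x, y, z in rad, then the shift along the tool's x, y, z in mm, then the opening, from 0 (shut) to 1 (fully open). In form: [[[ax, ay, az], [tx, ty, tz], jaw], ...]. A call has exactly 10 rows; each row shifts and turns the pose as measured when the row begins, along the tool's axes as they then stand; what a row does not reach is not made up. A row lasts 1/12 s, in which the tool goes at most 41.7 mm and 7.16 degrees, less where a joint would pass 70% of its speed; a pose out of reach is approached as far as the arm can. A call with a gripper value outside its range is refused whole. The fingers move at their own pace and stop on an object; the grip force is fixed at half the most. Time passes only in rows, so rows that do not move let the fingers close, or fill a call up. It gives the time, the measured TCP pose, the force and the opening at its end, in the units of the state.
- ctrl.get_obs(): the state, without advancing time (a new reading comes with each control period).
- ctrl.get_image(name): name is "side" or "top"; returns a dict with "pixels" (384x512x3 uint8, red, green, blue), "camera_matrix" (3x3 intrinsics, pixels), "dist" ([k1, k2, p1, p2, k3] as OpenCV has them; the pictures are not rectified), "rvec" (rotation vector, rad) and "tvec" (3), from world to camera coordinates, as OpenCV has them. Camera axes: x right, y down, z forward; pixel columns grow to the right and rows downward; lengths in mm; the calibration is good to about 2 mm. A picture is of the moment at which its call begins. There is no depth.
- ctrl.close_job(): hands the job in, once; it reports no verdict.
Trained networks look in a picture, given as the dict that the camera call returned (one of the last four; its "shot" number tells which), for a name from the list of things; names that differ only in an ending like _2 or _b are one class to them, and where a whole thing is asked for, a point or a joint stands for the part that bears it (a point fixed in the world has none). Each returns a list of dicts, best first, with "score" (0 to 1); they miss things now and then, are a little off and sometimes report something else, mostly with a low value. They report only what shows in the picture. A call takes as long as a camera call. They do not tell look-alikes from the thing itself.
- ctrl.look_for(picture, query): "position" ([x, y, z] in mm, in the coordinates of the camera as it stood for that picture, good to about 4 mm: the middle of the surface that is visible of it).
- ctrl.spot_point(picture, query): "position" ([x, y, z] in mm, in the coordinates of the camera as it stood for that picture, good to about 4 mm: a listed point, or the origin of a listed thing).
The state is a dict: "t": time; "qpos": joint angles; "qvel": joint speeds; "joint_torque": joint torques, N m; "ee_pos": TCP position; "orientation": TCP orientation; "ft_force": force on the tool from outside, world axes, zero at the start; "moment": the same for the moment, N m; "width": finger opening in mm.
Only numpy, scipy, OpenCV 4.12 (cv2) and the standard library are available. Lean on these libraries where they do the work, as an engineer would, in place of code of your own. Each camera call takes 0.05 s, during which the arm holds its last target.

TASK

Get the fume extractor ready for the pour: with the fingertips push the yellow-gripped damper lever on top of the duct round past its half-open click, all the way to the full-open stop so that it stays there, without forcing it, and only then press the green start button fully in and let it out again. Just push and press: grip and lift nothing, leave the red stop button alone, and leave the other things on the bench where they are.

Things in the scene. Friction and masses are not known exactly. Their poses are not given: they have to be found in the camera images.
- extractor: Bench fume extractor, fixed, 780 mm long along its y axis. Origin on the bench under the lever's pivot; x points away from the robot at yaw 0 (yaw up to 0.2 rad), z up. A grey duct 110 mm in diameter runs along y, axis 120 mm high, top 175 mm. A round dial plate 178 mm across, 183 to 193 mm high, lies on it round the pivot, with stop pins to 214 mm. Green skid plate from x -90 to +90 mm.
- hood_mouth (a point): Centre of the mouth of the flared hood at the extractor's -y end, 120 mm high. The hood is 220 mm across and reaches from 185 to 313 mm from the pivot. A brown shell mould in a black three-legged frame (200 mm across, 205 mm high) stands fixed to the bench some 150 mm beyond the mouth.
- fan_top (a point): Top of the outlet stack of the green fan casing at the extractor's +y end, 324 mm high. Stack and flange about 110 mm square; casing 216 mm across and 228 mm high, from 255 to 350 mm from the pivot along y, then a grey motor to 467 mm.
- lever_pivot (a point): Point on the lever's upright pivot axis, 240 mm above the bench, over the middle of the dial plate (a bolt to 222 mm high). Fixed.
- lever: Damper lever. Origin at the centre of its grip, 240 mm high, 115 mm from the pivot; x points to the pivot. Grip: upright yellow cylinder, 26 mm diameter, 211 to 263 mm high, at the end of a flat steel bar 22 mm wide with its top 211 mm high. A brass plunger 18 mm across stands on the bar 72 mm from the pivot, to 230 mm high. Nothing else is beside the grip.
- damper (a joint): Lever angle, rad, anticlockwise from above. 0 shut: lever along the extractor's -x (to the robot). 0.785: first notch, half open. 1.571: second notch and end stop, full open: along -y (to the hood). Starts between 0 and 0.6. A spring ball holds it in the notches, drawing it in from 0.03 rad; 5 to 8 N at the grip gets it out, 2 to 3 N moves it between; it stays where it is left.
- station: Cream push-button box fixed to the bench in front of the duct, 100 x 165 mm foot, 61 mm high, long side along its y axis; origin on the bench under its centre. It carries the green start button 36 mm to its -y side and the red stop button 36 mm to its +y side.
- start_top (a point): Centre of the top face of the green start button, 30 mm in diameter, 83 mm above the bench when out; moves with it. Steel collar 46 mm across, top 73 mm high.
- start (a joint): Travel of the green start button in m: 0 out, 0.006 fully in. Pressed straight down; 5 N presses it fully in, and a spring brings it back.
- stop_top (a point): Centre of the top face of the red stop button, same size and height as the green one, 72 mm from it. Leave it alone.
- stop (a joint): Travel of the red stop button in m: 0 out, 0.006 fully in. Must not be pressed.
- spray_can: Blue spray can, 60 mm in diameter, 150 mm high, loose, stands in front of the extractor. Origin at the centre of its underside. Leave it alone.
- crucible: Dark graphite cup, 72 mm across, 85 mm high, loose, stands in front of the extractor. Origin at the centre of its underside. Leave it alone.
- bush: Bronze ring, 64 mm across, 50 mm high, loose, stands in front of the extractor. Origin at the centre of its underside. Leave it alone.
- wrench: Steel wrench 200 mm long, 8 mm thick, lies on the robot's side of the push-button box. Origin at its middle on the bench. Leave it alone.
- brush: Flat brush 220 mm long, 42 mm wide, lies in front of the fan. Origin at its middle on the bench. Leave it alone.
- hammer: Hammer 280 mm long, 60 mm across the head, lies in front of the mould. Origin at its middle on the bench. Leave it alone.
There are look-alikes about, which are no part of the job. Of the things that look like the station, take the one that is farthest to the robot's right at the start.

How it is judged (in metres and radians):
On the way, in this order (a step that is already met when the one before it is completed fails the run):
1. the damper lever stands at its full-open stop (value of joint damper above 1.54 rad), for 0.2 s.
2. the green start button is pressed fully in (value of joint start above 0.0045 m), for 0.05 s.
At the end, for the whole second after the job is handed in: The damper lever rests in its second notch at the full-open stop (above 1.54 of 1.571 rad), the start button has been pressed in by at least 4.5 of its 6 mm after that and is out again, the stop button is out, and no loose thing is more than 20 mm from where it was (value of joint damper above 1.54 rad and value of joint each of start, stop below 0.002 m and distance of each of spray_can, crucible, bush, wrench, brush, hammer from where it was at the start of the episode below 0.02 m); the robot touches nothing.
It fails at once if the start button is pressed before the damper is full open (value of joint start above 0.003 m and value of joint damper below 1.5 rad).
It fails at once if the red stop button is pressed (value of joint stop above 0.003 m).
It fails at once if the lever is gripped or forced (more than 35 N on it) (contact force between the fingers and lever above 35 N).
It fails at once if a loose thing on the bench is moved by more than 20 mm or lifted (distance of any of spray_can, crucible, bush, wrench, brush, hammer from where it was at the start of the episode above 0.02 m).
It also fails if it takes over 58 s, if anything falls off the work surface, if the arm or the gripper's body presses on something with over 40 N, if the wrist force passes 120 N, or if a joint passes its speed limit or range.

## Working session

There is one attempt and no reset: what is moved stays moved. The work goes in short steps, Python scripts to look and compute and a shell command to move; the robot and the scene stay as the last step left them, time stands still between calls to the robot, and variables do not carry over. Pictures are saved under pics/ and viewed, and the job is handed in when it is done.

```bash
ls; mkdir -p pics; cat > h.py <<'E'
import numpy as np, cv2
from workcell import ctrl
def shot(name,fn):
    p=ctrl.get_image(name); cv2.imwrite('pics/'+fn,p['pixels'][:,:,::-1]); return p
def c2w(p,X):
    R=cv2.Rodrigues(np.array(p['rvec'],float))[0]; return R.T@(np.array(X,float).ravel()-np.array(p['tvec'],float).ravel())
def proj(p,W):
    return cv2.projectPoints(np.array(W,float).reshape(-1,1,3),np.array(p['rvec'],float),np.array(p['tvec'],float),np.array(p['camera_matrix'],float),np.array(p['dist'],float))[0].reshape(-1,2)
def ray(p,uv,z):
    R=cv2.Rodrigues(np.array(p['rvec'],float))[0]
    n=cv2.undistortPoints(np.array(uv,float).reshape(1,1,2),np.array(p['camera_matrix'],float),np.array(p['dist'],float)).ravel()
    d=R.T@np.array([n[0],n[1],1]); C=-R.T@np.array(p['tvec'],float).ravel()
    return C+d*(z-C[2])/d[2]
E
python3 - <<'E'
from h import *
o=ctrl.get_obs(); print(o)
for c in('top','side'):
    p=shot(c,c+'1.png'); print(c,c2w(p,[0,0,0]))
    for q in ['extractor','lever_pivot','lever','station','start_top','stop_top','hood_mouth','fan_top','spray_can','crucible','bush','wrench','brush','hammer']:
        for r in ctrl.spot_point(p,q)[:4]:
            w=c2w(p,r['position']); print(q,round(r['score'],2),w.round(),proj(p,w).round().tolist())
E
```

```text
pics
{'t': 0.0, 'qpos': array([ 1.25501710e+00,  4.23827830e-01,  1.63069671e+00,  2.61698225e-05,
        1.08859159e+00, -1.90004128e-02]), 'qvel': array([ 3.12375663e-05, -6.38766745e-04,  4.28649052e-04, -9.08916138e-04,
       -3.72520288e-04, -6.31738436e-04]), 'joint_torque': array([ 3.21184707e-03, -5.44636309e+01, -2.73662925e+01,  6.45235903e-02,
        2.27610301e-02, -1.33887302e-04]), 'ee_pos': array([182.57473764, 597.16607513, 229.90717478]), 'orientation': array([ 2.52477530e+00,  1.86806940e+00, -1.97099033e-03]), 'ft_force': array([-0.1450284 ,  0.25036343, -1.1536605 ]), 'moment': array([-0.02982452,  0.03611875,  0.02705073]), 'width': 87.73460615969563}
top [ 184.2073066    21.43782782 1562.60661318]
extractor 0.9 [655.  71.   0.] [[232.0, 167.0]]
lever_pivot 0.66 [656.  74. 238.] [[226.0, 145.0]]
lever 0.65 [543.  89. 240.] [[225.0, 180.0]]
lever 0.4 [434. -63.   3.] [[277.0, 221.0]]
station 0.83 [226. 266.   0.] [[191.0, 294.0]]
station 0.76 [316. 528.  -1.] [[113.0, 278.0]]
station 0.59 [520. 185.  -2.] [[205.0, 207.0]]
start_top 0.47 [310. 491.  76.] [[116.0
[... 1110 characters left out ...]
p 0.51 [331. 566.  85.] [[247.0, 362.0]]
stop_top 0.33 [522. 149.  86.] [[229.0, 243.0]]
hood_mouth 0.49 [559. 463.   0.] [[188.0, 328.0]]
fan_top 0.88 [767. 356. 325.] [[128.0, 221.0]]
spray_can 0.72 [ 420. -158.    2.] [[277.0, 210.0]]
crucible 0.79 [437. -64.   2.] [[267.0, 225.0]]
bush 0.62 [459.  16.  -3.] [[257.0, 238.0]]
bush 0.4 [433. -68.   4.] [[268.0, 224.0]]
bush 0.23 [ 421. -157.    3.] [[277.0, 210.0]]
wrench 0.65 [400. 211.   4.] [[258.0, 279.0]]
wrench 0.51 [ 373. -388.    3.] [[300.0, 178.0]]
wrench 0.46 [460.  18.  -3.] [[256.0, 239.0]]
wrench 0.29 [661.  69. 240.] [[198.0, 190.0]]
brush 0.67 [557. 462.  -2.] [[189.0, 329.0]]
hammer 0.82 [ 377. -388.    2.] [[299.0, 178.0]]
```

```bash
python3 - <<'E'
import cv2
for c in('top','side'):
    a=cv2.imread(f'pics/{c}1.png'); cv2.imwrite(f'pics/{c}1b.png',cv2.resize(a,(800,600),interpolation=cv2.INTER_CUBIC))
E
```

```text
(no output)
```

View pics/top1b.png

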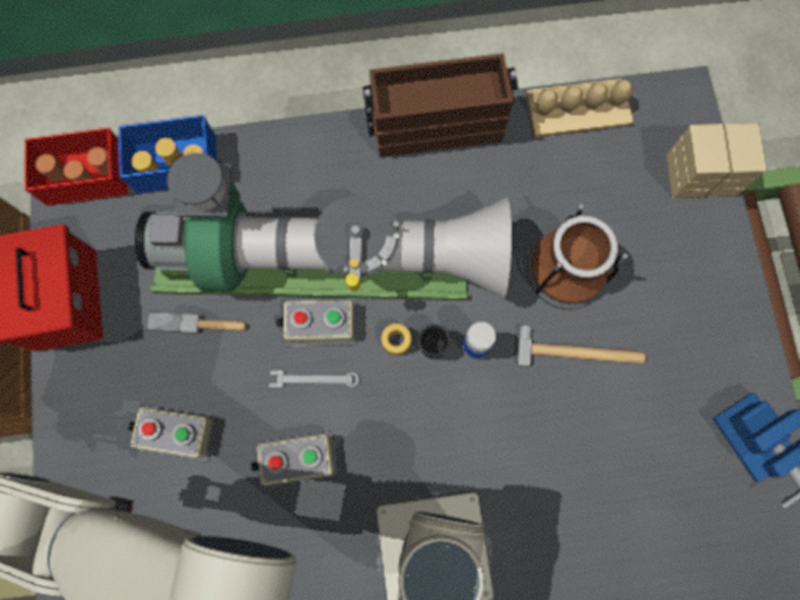

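View pics/side1b.png

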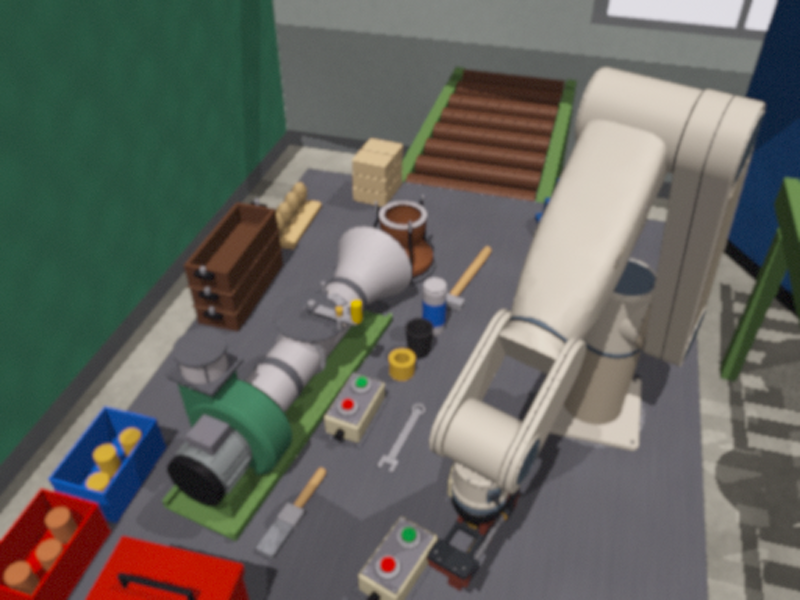

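```bash
python3 - <<'E'
from h import *
p=shot('top','t2.png')
s=512/800
for z in (5,10):
    a=ray(p,[152*s,291*s],z);b=ray(p,[467*s,297*s],z);d=a-b;print(a.round(),b.round(),np.arctan2(-d[0],d[1]))
# grip colour centroid
im=p['pixels'];hsv=cv2.cvtColor(im,cv2.COLOR_RGB2HSV)
m=cv2.inRange(hsv,(20,130,120),(35,255,255));n,l,st,c=cv2.connectedComponentsWithStats(m)
for i in range(1,n):
    if st[i,4]>5: print(st[i],c[i],ray(p,c[i],250).round())
g=cv2.resize(im[110:240,160:340],None,fx=4,fy=4,interpolation=cv2.INTER_CUBIC);cv2.imwrite('pics/crop.png',g[:,:,::-1])
q=shot('side','s2.png');im=q['pixels']
g=cv2.resize(im[160:310,150:330],None,fx=4,fy=4,interpolation=cv2.INTER_CUBIC);cv2.imwrite('pics/crops.png',g[:,:,::-1])
E
```

```text
[649. 562.   5.] [ 535. -155.    5.] -0.15802516571292913
[647. 560.  10.] [ 534. -155.   10.] -0.15802516571292927
[101  89  11  12  96] [105.85416667  94.44791667] [876. 434. 250.]
[119  94   9   4  26] [122.92307692  95.65384615] [863. 380. 250.]
[ 85  98  12  11 107] [ 90.45794393 102.96261682] [853. 485. 250.]
[225 167   4   4  14] [226.5 168.5] [577.  81. 250.]
[221 175   9  11  64] [224.84375 179.5625 ] [543.  90. 250.]
[245 208  18  19 190] [253.57894737 217.01578947] [417.  19. 250.]
```

View pics/crop.png

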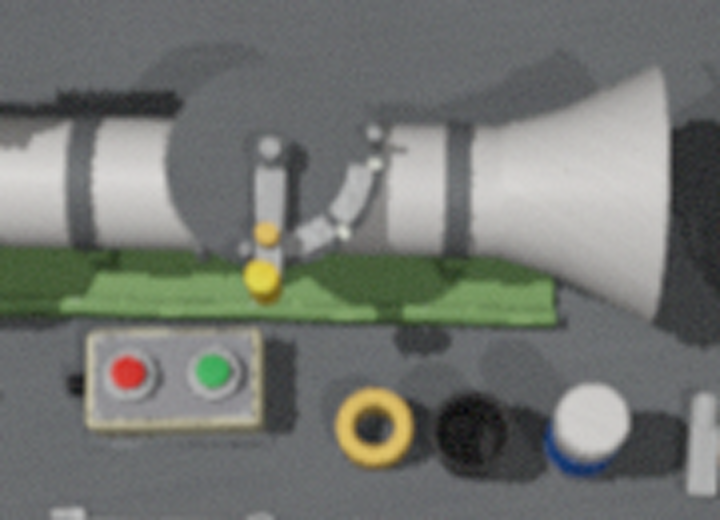

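View pics/crops.png

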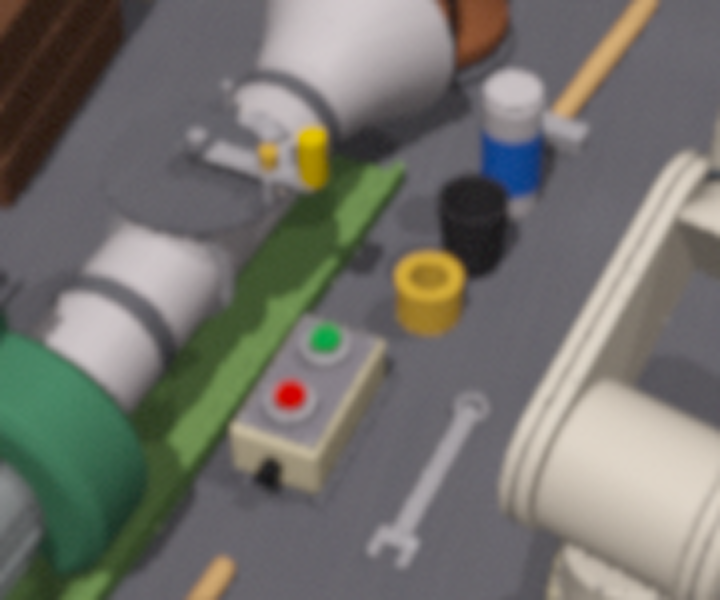

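Candidates for the station are boxes at (205,207), (113,278) and (191,294) px in the top picture. The one farthest right is (205,207), at world (520,182), in front of the duct. Its green button is at about (213,203) px, which the crop confirms. The lever is at about θ≈0 with extractor yaw ≈ -0.155. I'll shut the fingers and travel to the +y side of the grip.

```bash
python3 -m handwheel '[[[0,0,0],[-10,14,0],0],[[0,0,0],[-17,24,0],0],[[0,0,0],[-17,24,0],0],[[0,0,0],[-17,24,0],0],[[0,0,0],[-17,24,0],0],[[0,0,0],[-17,24,0],0],[[0,0,0],[-17,24,0],0],[[0,0,0],[-17,24,0],0],[[0,0,0],[-17,24,0],0],[[0,0,0],[-10,14,0],0]]'
```

```text
t: 2.43
ee_pos: [353.9, 371.4, 230.3]
orientation: [2.518, 1.878, 0.002]
ft_force: [0.5, 0.4, 0.4]
width: 24.6
```

```bash
python3 -m handwheel '[[[0,0,0.12],[0,0,0],0],[[0,0,0.12],[0,0,0],0],[[0,0,0.12],[0,0,0],0],[[0,0,0.12],[0,0,0],0],[[0,0,0.12],[0,0,0],0],[[0,0,0.12],[0,0,0],0],[[0,0,0.12],[0,0,0],0],[[0,0,0.12],[0,0,0],0],[[0,0,0.12],[0,0,0],0],[[0,0,0.12],[0,0,0],0]]'
cat >> h.py <<'E'
from scipy.spatial.transform import Rotation as Ro
def st():
    o=ctrl.get_obs();R=Ro.from_rotvec(o['orientation']).as_matrix()
    return o,R,np.arctan2(R[1,0],R[0,0])
def todo(W):
    o,R,a=st();print('t',o['t'].round(2) if hasattr(o['t'],'round') else o['t'],'ee',o['ee_pos'].round(1),'yaw',a.round(3),'z',R[:,2].round(3),'F',o['ft_force'].round(1),'tool shift',(R.T@(np.array(W,float)-o['ee_pos'])).round(1),'w',o['width'])
E
python3 -c "
from h import *
todo([551,132,232])"
```

```text
t: 3.27
ee_pos: [358.0, 357.0, 230.8]
orientation: [3.138, 0.053, 0.003]
ft_force: [0.5, 0.6, 0.2]
width: 0.6
t 3.2667 ee [358.  357.  230.8] yaw 0.034 z [ 0.002 -0.003 -1.   ] F [0.5 0.6 0.2] tool shift [ 1.853e+02  2.314e+02 -1.000e-01] w 0.5772624205400593
```

```bash
python3 -m handwheel '[[[0,0,0],[15,18,0],0],[[0,0,0],[23,29,0],0],[[0,0,0],[23,29,0],0],[[0,0,0],[23,29,0],0],[[0,0,0],[23,29,0],0],[[0,0,0],[23,29,0],0],[[0,0,0],[23,29,0],0],[[0,0,0],[15,18,0],0],[[0,0,0.1],[0,0,0],0],[[0,0,0.1],[0,0,0],0]]'
python3 - <<'E'
from h import *
todo([551,132,232])
p=shot('top','t3.png');q=shot('side','s3.png')
for n,i in(('ct3',p['pixels'][110:240,160:340]),('cs3',q['pixels'][140:290,150:330])):
    cv2.imwrite(f'pics/{n}.png',cv2.resize(i,None,fx=4,fy=4,interpolation=cv2.INTER_CUBIC)[:,:,::-1])
for x in(p,q):
  for n in('lever','lever_pivot'):
    for r in ctrl.spot_point(x,n)[:1]: print(n,r['score'],c2w(x,r['position']).round(1))
E
```

```text
t: 4.1
ee_pos: [537.6, 133.2, 232.9]
orientation: [3.126, -0.278, 0.009]
ft_force: [0.9, 0.5, 1.0]
width: 0.4
t 4.1 ee [537.6 133.2 232.9] yaw -0.178 z [ 0.005 -0.004 -1.   ] F [0.9 0.5 1. ] tool shift [13.4 -1.2  1. ] w 0.36680109911212305
lever_pivot 0.63 [659.3  74.7 239.7]
lever 0.49 [544.4  83.  235.9]
lever_pivot 0.78 [658.9  64.7 240.7]
```

View pics/ct3.png

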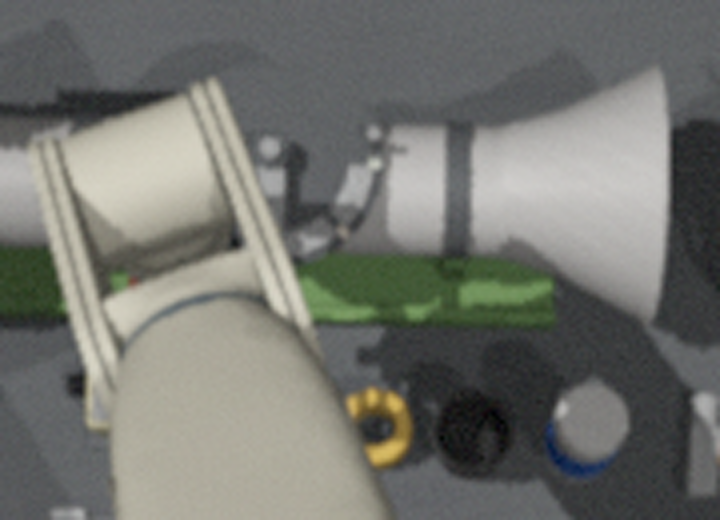

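View pics/cs3.png

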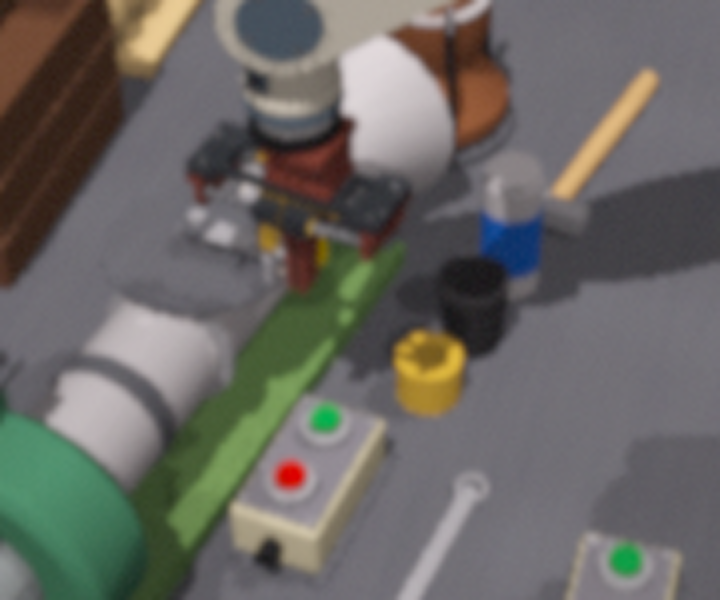

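```bash
python3 -m handwheel '[[[0,0,-0.02],[6,0,0],0],[[0,0,0],[7,0,1],0],[[0,0,0],[0,4,0],0],[[0,0,0],[0,4,0],0],[[0,0,0],[0,4,0],0],[[0,0,0],[0,2,0],0],[[0,0,0],[0,2,0],0],[[0,0,0],[0,2,0],0],[[0,0,0],[0,1,0],0],[[0,0,0],[0,1,0],0]]'
python3 -c "
from h import *
todo([551,132,232])"
```

```text
t: 5.23
ee_pos: [544.9, 113.6, 232.1]
orientation: [3.131, -0.216, 0.007]
ft_force: [0.2, -0.3, 0.4]
width: 0.7
t 5.2333 ee [544.9 113.6 232.1] yaw -0.138 z [ 0.004 -0.004 -1.   ] F [ 0.2 -0.3  0.4] tool shift [  3.5 -19.    0.1] w 0.7016367401432076
```

```bash
python3 -m handwheel '[[[0,0,0],[0,2,0],0],[[0,0,0],[0,2,0],0],[[0,0,-0.02],[0,2,0],0],[[0,0,-0.02],[0,2,0],0],[[0,0,-0.02],[-0.5,2.5,0],0],[[0,0,-0.02],[-0.5,2.5,0],0],[[0,0,-0.02],[-0.5,2.5,0],0],[[0,0,-0.02],[-0.5,2.5,0],0],[[0,0,-0.02],[-0.5,2.5,0],0],[[0,0,-0.02],[-0.5,2.5,0],0]]'
cat >> h.py <<'E'
P=np.array([658.,70.])
def lev():
    o,R,a=st(); d=o['ee_pos'][:2]-P; r=np.hypot(*d)
    # frame of tool: offset along tool x,y from pivot
    v=R[:2,:2].T@d; print('tool-frame off from pivot',v.round(1),'yaw',a.round(3),'z',o['ee_pos'][2].round(1),'F tool',(R.T@o['ft_force']).round(1),'est theta',round(a+0.155+np.arctan2(v[1]+23,-v[0]),3),'t',o['t'])
E
python3 -c "
from h import *
lev()"
```

```text
t: 6.07
ee_pos: [540.0, 98.0, 232.4]
orientation: [-3.13, -0.045, -0.009]
ft_force: [-0.2, 4.5, -0.9]
width: 0.4
tool-frame off from pivot [-117.1  -31.4] yaw 0.029 z 232.4 F tool [-0.  -4.5  1. ] est theta 0.112 t 6.0667
```

```bash
python3 -m handwheel '[[[0,0,0],[0,3,0],0],[[0,0,0],[0,3,0],0],[[0,0,-0.02],[0,4,0],0],[[0,0,-0.02],[-0.5,4,0],0],[[0,0,-0.02],[-0.5,4,0],0],[[0,0,-0.03],[-0.5,4,0],0],[[0,0,-0.03],[-0.5,4,0],0],[[0,0,-0.03],[-0.5,4,0],0],[[0,0,-0.03],[-0.5,4,0],0],[[0,0,-0.03],[-0.5,4,0],0]]'
python3 - <<'E'
from h import *
lev()
p=shot('top','t4.png')
cv2.imwrite('pics/ct4.png',cv2.resize(p['pixels'][110:240,160:340],None,fx=4,fy=4,interpolation=cv2.INTER_CUBIC)[:,:,::-1])
q=shot('side','s4.png')
cv2.imwrite('pics/cs4.png',cv2.resize(q['pixels'][140:290,150:330],None,fx=4,fy=4,interpolation=cv2.INTER_CUBIC)[:,:,::-1])
E
```

```text
t: 6.9
ee_pos: [537.7, 66.2, 232.5]
orientation: [-3.092, -0.387, -0.007]
ft_force: [-2.1, 6.2, 0.6]
width: 0.4
tool-frame off from pivot [-117.6  -26. ] yaw 0.249 z 232.5 F tool [-0.5 -6.6 -0.4] est theta 0.378 t 6.9
```

View pics/cs4.png

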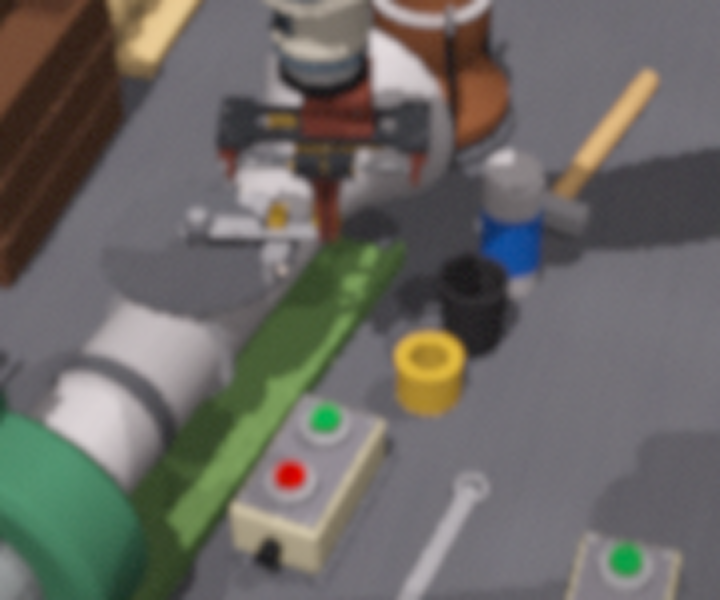

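View pics/ct4.png

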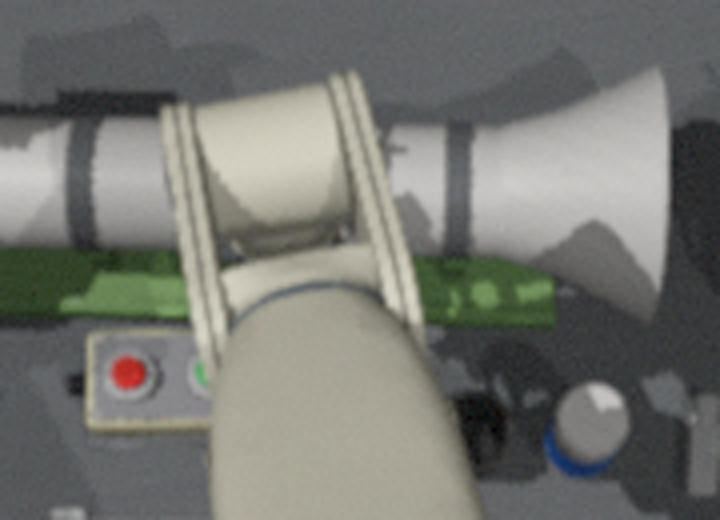

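The side crop shows the lever turned along with the finger at (325,220). I'll keep going.

```bash
python3 -m handwheel '[[[0,0,-0.03],[-0.5,5,0],0],[[0,0,-0.03],[-0.5,5,0],0],[[0,0,-0.04],[-0.5,5,0],0],[[0,0,-0.04],[-0.5,5,0],0],[[0,0,-0.04],[-0.5,5,0],0],[[0,0,-0.04],[-0.5,5,0],0],[[0,0,-0.04],[-0.5,5,0],0],[[0,0,-0.04],[-0.5,5,0],0],[[0,0,-0.04],[-0.5,5,0],0],[[0,0,-0.04],[-0.5,5,0],0]]'
python3 -c "
from h import *
lev()"
```

```text
t: 7.83
ee_pos: [548.7, 21.9, 232.1]
orientation: [-2.954, -0.969, -0.004]
ft_force: [-1.7, 1.7, 2.0]
width: 0.4
tool-frame off from pivot [-116.6  -26. ] yaw 0.634 z 232.1 F tool [-0.3 -2.4 -1.9] est theta 0.763 t 7.8333
```

```bash
python3 -m handwheel '[[[0,0,-0.03],[-0.7,4,0],0],[[0,0,-0.03],[-0.7,4,0],0],[[0,0,-0.04],[-0.7,5,0],0],[[0,0,-0.04],[-0.7,5,0],0],[[0,0,-0.04],[-0.7,5,0],0],[[0,0,-0.04],[-0.7,5,0],0],[[0,0,-0.04],[-0.7,5,0],0],[[0,0,-0.04],[-0.7,5,0],0],[[0,0,-0.04],[-0.7,5,0],0],[[0,0,-0.04],[-0.7,5,0],0]]'
python3 -c "
from h import *
lev()"
```

```text
t: 8.67
ee_pos: [571.2, -12.2, 231.8]
orientation: [-2.699, -1.514, 0.004]
ft_force: [-3.8, 2.7, 3.4]
width: 0.3
tool-frame off from pivot [-115.4  -31.2] yaw 1.022 z 231.8 F tool [ 0.4 -4.8 -3.2] est theta 1.106 t 8.6667
```

```bash
python3 -m handwheel '[[[0,0,-0.02],[-0.7,4,0],0],[[0,0,-0.02],[-0.7,4,0],0],[[0,0,-0.03],[-0.7,5,0],0],[[0,0,-0.03],[-0.7,5,0],0],[[0,0,-0.03],[-0.7,5,0],0],[[0,0,-0.03],[-0.7,5,0],0],[[0,0,-0.03],[-0.7,4,0],0],[[0,0,-0.03],[-0.7,3,0],0],[[0,0,0],[-0.5,3,0],0],[[0,0,0],[-0.5,2,0],0]]'
python3 -c "
from h import *
lev()"
```

```text
t: 9.5
ee_pos: [596.9, -32.4, 230.6]
orientation: [-2.501, -1.795, 0.017]
ft_force: [-4.4, 3.9, 3.5]
width: 0.7
tool-frame off from pivot [-116.6  -25.1] yaw 1.244 z 230.6 F tool [ 2.4 -5.6 -3.1] est theta 1.381 t 9.5
```

```bash
python3 -m handwheel '[[[0,0,-0.02],[-0.5,3,0],0],[[0,0,-0.02],[-0.5,3,0],0],[[0,0,-0.02],[-0.5,3,0],0],[[0,0,-0.02],[-0.5,3,0],0],[[0,0,-0.02],[-0.5,2,0],0],[[0,0,-0.02],[-0.5,2,0],0],[[0,0,-0.02],[0,2,0],0],[[0,0,0],[0,2,0],0],[[0,0,0],[0,1,0],0],[[0,0,0],[0,1,0],0]]'
python3 -c "
from h import *
lev()"
```

```text
t: 10.33
ee_pos: [613.8, -41.0, 229.1]
orientation: [-2.356, -1.968, 0.024]
ft_force: [-7.7, 1.7, 6.0]
width: 0.7
tool-frame off from pivot [-117.   -23.8] yaw 1.391 z 229.1 F tool [ 0.5 -8.3 -5.5] est theta 1.539 t 10.3333
```

```bash
python3 -m handwheel '[[[0,0,0],[0,1.5,-0.5],0],[[0,0,0],[0,1.5,-0.5],0],[[0,0,0],[0,1.5,-0.5],0],[[0,0,0],[0,1.5,0],0],[[0,0,0],[0,1.5,0],0],[[0,0,0],[0,0,0],0],[[0,0,0],[0,0,0],0],[[0,0,0],[0,0,0],0],[[0,0,0],[0,0,0],0],[[0,0,0],[0,0,0],0]]'
python3 - <<'E'
from h import *
lev()
p=shot('top','t5.png')
cv2.imwrite('pics/ct5.png',cv2.resize(p['pixels'][110:240,160:340],None,fx=4,fy=4,interpolation=cv2.INTER_CUBIC)[:,:,::-1])
q=shot('side','s5.png')
cv2.imwrite('pics/cs5.png',cv2.resize(q['pixels'][140:290,130:310],None,fx=4,fy=4,interpolation=cv2.INTER_CUBIC)[:,:,::-1])
E
```

```text
t: 11.17
ee_pos: [612.9, -40.9, 229.4]
orientation: [-2.342, -1.958, 0.046]
ft_force: [-3.4, 1.2, 4.1]
width: 0.6
tool-frame off from pivot [-117.1  -24.8] yaw 1.391 z 229.4 F tool [ 0.8 -3.9 -3.7] est theta 1.53 t 11.1667
```

View pics/cs5.png

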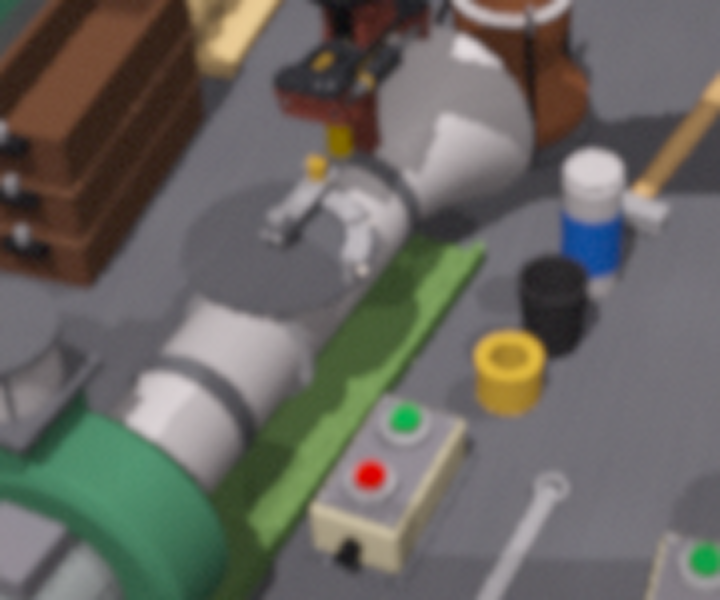

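View pics/ct5.png

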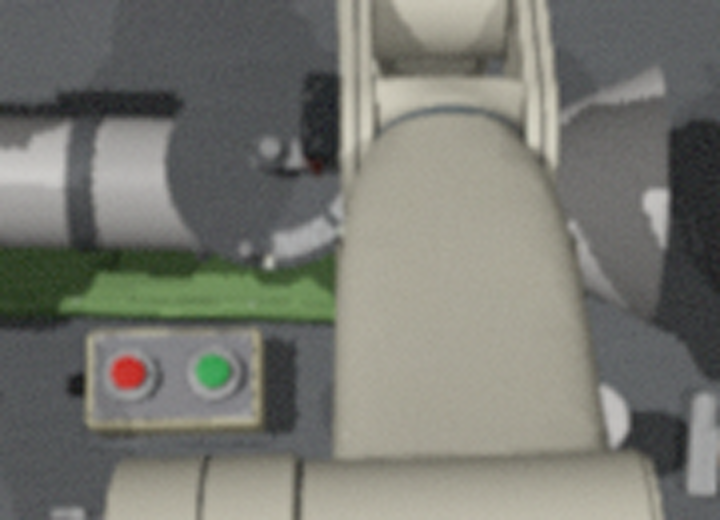

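```bash
python3 -m handwheel '[[[0,0,0],[0,2,0],0],[[0,0,0],[0,2,0],0],[[0,0,0],[0,3,0],0],[[0,0,0],[0,3,0],0],[[0,0,0],[0,3,0],0],[[0,0,0],[0,3,0],0],[[0,0,0],[0,4,0],0],[[0,0,0],[0,4,0],0],[[0,0,0],[0,4,0],0],[[0,0,0],[0,4,0],0]]'
python3 -c "
from h import *
lev();todo([0,0,0])"
```

```text
t: 12.1
ee_pos: [611.1, -40.7, 230.3]
orientation: [-2.292, -1.923, 0.123]
ft_force: [-20.9, 3.2, 15.9]
width: 0.3
tool-frame off from pivot [-117.2  -26.9] yaw 1.393 z 230.3 F tool [ -0.1 -23.4 -12.2] est theta 1.515 t 12.1
t 12.1 ee [611.1 -40.7 230.3] yaw 1.393 z [-0.157  0.06  -0.986] F [-20.9   3.2  15.9] tool shift [ -75.1 -562.7  325.4] w 0.25198880372157495
```

```bash
python3 -m handwheel '[[[0,0,0],[0,-3,0],0],[[0,0,0],[0,-5,0],0],[[0,0,0],[0,-8,0],0],[[0,0,0],[0,-15,0],0],[[0,0,0],[0,-20,0],0],[[0,0,0],[0,-20,-10],0],[[0,0,0],[0,-20,-20],0],[[0,0,0],[0,-20,-20],0],[[0,0,0],[0,-20,-20],0],[[0,0,0],[0,0,0],0]]'
python3 - <<'E'
from h import *
o,R,a=st();lev();todo([0,0,0])
# correction to vertical at yaw a, in tool frame
T=np.array([[np.cos(a),np.sin(a),0],[np.sin(a),-np.cos(a),0],[0,0,-1]])
print('corr',Ro.from_matrix(R.T@T).as_rotvec().round(3))
p=shot('top','t6.png')
cv2.imwrite('pics/ct6.png',cv2.resize(p['pixels'][110:240,160:340],None,fx=4,fy=4,interpolation=cv2.INTER_CUBIC)[:,:,::-1])
q=shot('side','s6.png')
cv2.imwrite('pics/cs6.png',cv2.resize(q['pixels'][140:290,130:310],None,fx=4,fy=4,interpolation=cv2.INTER_CUBIC)[:,:,::-1])
for x in(p,q):
  for n in('lever','lever_pivot'):
    for r in ctrl.spot_point(x,n)[:2]: print(n,r['score'],c2w(x,r['position']).round(1))
E
```

```text
t: 12.93
ee_pos: [488.9, -22.9, 320.8]
orientation: [-2.296, -1.924, 0.121]
ft_force: [0.7, 0.2, 0.5]
width: 0.6
tool-frame off from pivot [-121.3 -148.6] yaw 1.393 z 320.8 F tool [ 0.3  0.5 -0.6] est theta 0.745 t 12.9333
t 12.9333 ee [488.9 -22.9 320.8] yaw 1.393 z [-0.153  0.058 -0.987] F [0.7 0.2 0.5] tool shift [ -73.8 -427.6  392.6] w 0.6153464393267953
corr [-0.162 -0.03   0.002]
lever_pivot 0.56 [657.5  74.9 239.9]
lever 0.68 [640.8 -44.8 238.3]
lever 0.46 [658.9  67.4   3.4]
lever_pivot 0.81 [658.2  67.4 238. ]
lever_pivot 0.7 [ 375.7 -388.2    3.2]
```

View pics/cs6.png

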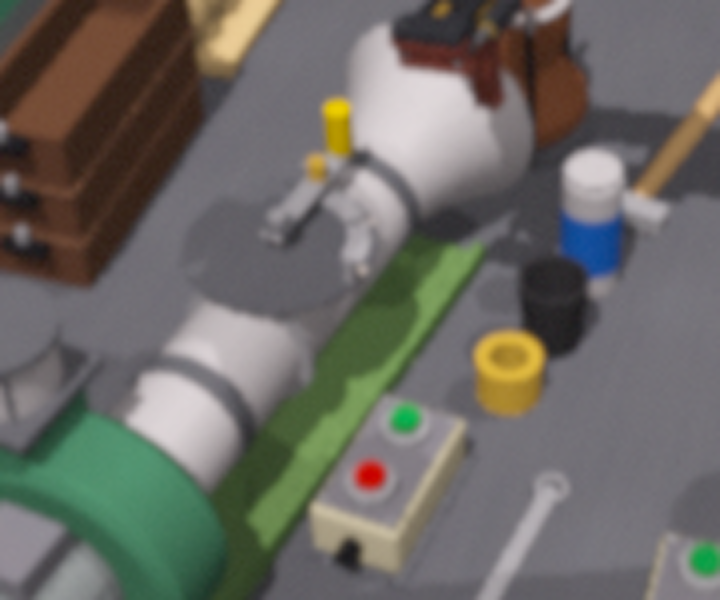

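View pics/ct6.png

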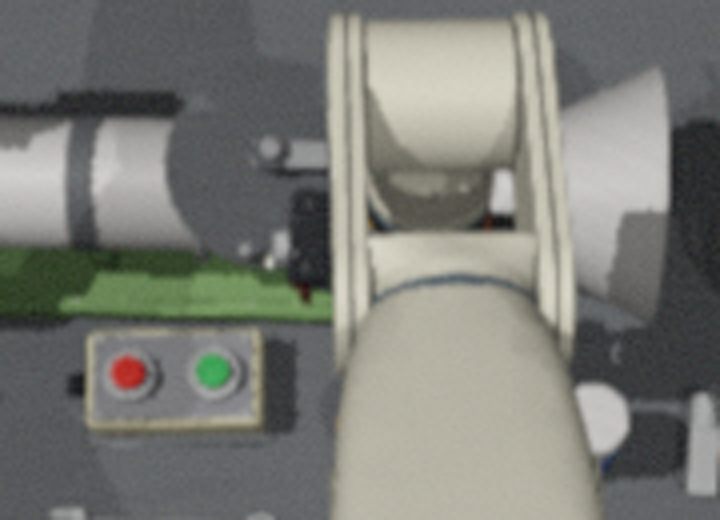

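```bash
python3 - <<'E'
from h import *
for c,f in(('top','top1.png'),('side','s6.png')):
    p=ctrl.get_image(c); im=cv2.imread('pics/'+f); hsv=cv2.cvtColor(im,cv2.COLOR_BGR2HSV)
    for nm,lo,hi,z,box in(('green',(50,120,80),(80,255,255),83,None),('yellow',(20,150,90),(35,255,255),237,None),('red',(0,170,120),(8,255,255),83,None)):
        m=cv2.inRange(hsv,lo,hi);n,l,s,ce=cv2.connectedComponentsWithStats(m)
        for i in range(1,n):
            w=ray(p,ce[i],z)
            if 20<s[i,4]<300 and 450<w[0]<700 and -80<w[1]<260: print(c,nm,s[i],ce[i].round(1),w.round(1))
    for W in([640.5,-43.6,240],):print(proj(p,W))
E
```

```text
top green [210 199   7   7  40] [213.  202.3] [515.2 147.4  83. ]
top yellow [221 176   9  10  66] [225.3 180.2] [544.3  89.2 237. ]
top red [189 200   7   6  35] [191.8 202.7] [523.8 218.5  83. ]
[[263.89956042 144.64702103]]
side green [228 242   7   6  33] [231.1 244.3] [516.2 148.5  83. ]
side yellow [211 165   7  14  73] [213.9 171.2] [643.9 -50.  237. ]
side red [219 256   7   6  32] [222.2 258.4] [525.2 220.   83. ]
[[214.12542472 171.75123235]]
```

```bash
python3 -m handwheel '[[[-0.08,-0.015,0],[0,0,0],0],[[-0.08,-0.015,0],[0,0,0],0],[[0,0,0],[0,0,0],0],[[0,0,0],[15,0,0],0],[[0,0,0],[25,0,0],0],[[0,0,0],[25,0,0],0],[[0,0,0],[25,0,0],0],[[0,0,0],[25,0,0],0],[[0,0,0],[25,0,0],0],[[0,0,0],[25,0,0],0]]'
python3 - <<'E'
from h import *
o,R,a=st();todo([515.7,148,120])
T=np.array([[np.cos(a),np.sin(a),0],[np.sin(a),-np.cos(a),0],[0,0,-1]])
print('corr',Ro.from_matrix(R.T@T).as_rotvec().round(3))
p=shot('top','t7.png')
cv2.imwrite('pics/ct7.png',cv2.resize(p['pixels'][110:240,160:340],None,fx=4,fy=4,interpolation=cv2.INTER_CUBIC)[:,:,::-1])
hsv=cv2.cvtColor(p['pixels'],cv2.COLOR_RGB2HSV);m=cv2.inRange(hsv,(20,130,90),(35,255,255));n,l,s,ce=cv2.connectedComponentsWithStats(m)
for i in range(1,n):
    if s[i,4]>8: print(s[i],ce[i].round(1),ray(p,ce[i],250).round(1))
E
```

```text
t: 14.17
ee_pos: [521.2, 141.6, 309.2]
orientation: [-2.401, -1.998, 0.032]
ft_force: [-0.5, -0.1, 0.2]
width: 0.3
t 14.1667 ee [521.2 141.6 309.2] yaw 1.388 z [-0.027  0.001 -1.   ] F [-0.5 -0.1  0.2] tool shift [  6.1  -1.4 189.3] w 0.25726378233408004
corr [-0.027  0.004 -0.   ]
[100  89  13  16 124] [106.2  95.3] [872.4 433.4 250. ]
[119  94   9   5  29] [122.9  95.8] [862.9 380.3 250. ]
[ 85  98  14  11 116] [ 90.9 103.2] [852.  483.6 250. ]
[260 140   8  11  69] [263.3 144.9] [636.5 -41.3 250. ]
[248 145   5   5  20] [250.1 146.8] [6.359e+02 1.000e-01 2.500e+02]
[245 207  18  20 193] [254.3 215.9] [420.  16. 250.]
```

View pics/ct7.png

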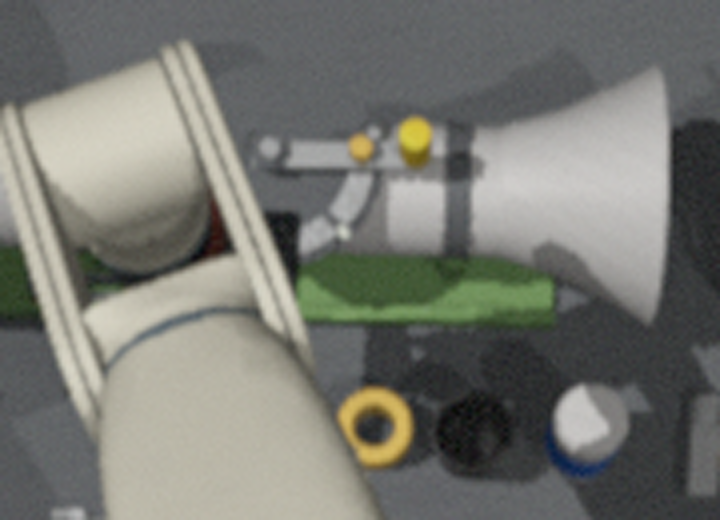

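```bash
python3 - <<'E'
from h import *
p=ctrl.get_image('top'); im=p['pixels']
f=lambda u,v,z: ray(p,[160+(u-1.5)/4,110+(v-1.5)/4],z)
b=f(269,148,222);pl=f(361,147,230);g=f(415,134,263)
print(b,pl,g)
for q in(pl,g):
    d=q-b; print('dist',np.hypot(*d[:2]).round(1),'theta-ψ0',(np.arctan2(d[1],d[0])+np.pi).round(3))
# initial
b=f(269,148,222);pl=f(266,233,230);g=f(262,277,263)
for q in(pl,g):
    d=q-b; print('init dist',np.hypot(*d[:2]).round(1),'ang',np.arctan2(-d[1],-d[0]).round(3))
# side-view prediction of grip for theta error
q=shot('side','s8.png');hsv=cv2.cvtColor(q['pixels'],cv2.COLOR_RGB2HSV);m=cv2.inRange(hsv,(20,150,90),(35,255,255));n,l,s,ce=cv2.connectedComponentsWithStats(m)
for i in range(1,n):
    if s[i,4]>20 and 200<ce[i][0]<225: print(s[i],ce[i])
for th in(1.35,1.45,1.5,1.54,1.571):
    a=np.pi-0.155+th; print(th,proj(q,[658+115*np.cos(a),70+115*np.sin(a),238]).round(1),proj(p,[658+115*np.cos(a),70+115*np.sin(a),250]).round(1))
E
```

```text
[656.41393016  72.08103751 222.        ] [6.44391703e+02 2.32249156e-01 2.30000000e+02] [637.65447724 -41.55794033 263.        ]
dist 72.8 theta-ψ0 1.405
dist 115.2 theta-ψ0 1.407
init dist 72.1 ang -0.142
init dist 116.1 ang -0.136
[211 165   7   8  41] [213.68292683 167.82926829]
1.35 [[219.9 174.4]] [[262.9 151.4]]
1.45 [[217.4 173.3]] [[263.6 147.9]]
1.5 [[216.1 172.8]] [[263.8 146.2]]
1.54 [[215.1 172.4]] [[263.9 144.7]]
1.571 [[214.2 172.2]] [[263.9 143.6]]
```

Bar angle: change since the start is 1.545 rad plus a small starting angle, so about 1.56. The dial pin touches the bar and the lever stalled at 23 N, so it's at the stop. Next is the button.

```bash
python3 -m handwheel '[[[-0.027,0,0],[3,-1,0],0],[[0,0,0],[3,-1,10],0],[[0,0,0],[0,0,20],0],[[0,0,0],[0,0,25],0],[[0,0,0],[0,0,25],0],[[0,0,0],[0,0,25],0],[[0,0,0],[0,0,25],0],[[0,0,0],[0,0,25],0],[[0,0,0],[0,0,20],0],[[0,0,0],[0,0,5],0]]'
python3 - <<'E'
from h import *
todo([515.7,148,91])
q=shot('side','s9.png')
cv2.imwrite('pics/cs9.png',cv2.resize(q['pixels'][160:310,150:330],None,fx=4,fy=4,interpolation=cv2.INTER_CUBIC)[:,:,::-1])
E
```

```text
t: 15.15
ee_pos: [518.9, 139.1, 117.2]
orientation: [-2.416, -2.003, 0.022]
ft_force: [-1.3, -0.3, -0.1]
width: 0.5
t 15.15 ee [518.9 139.1 117.2] yaw 1.384 z [-0.013 -0.006 -1.   ] F [-1.3 -0.3 -0.1] tool shift [ 8.4 -4.5 26.2] w 0.4850451613177714
```

View pics/cs9.png

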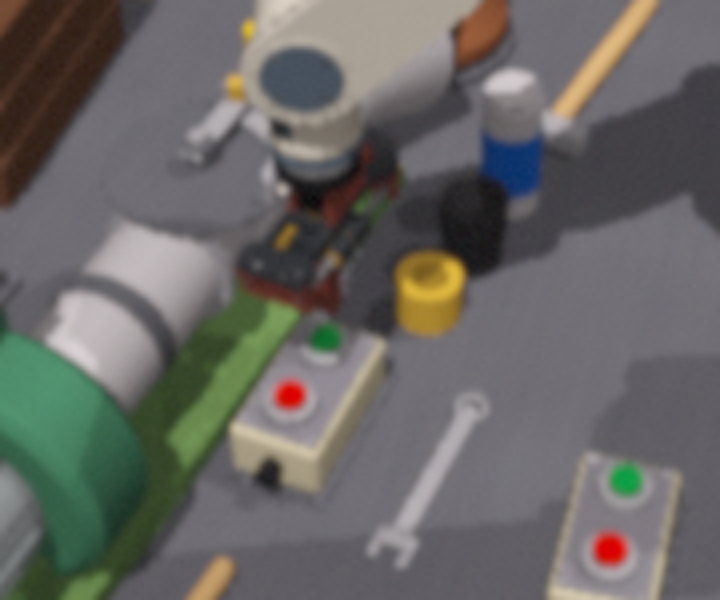

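```bash
python3 -m handwheel '[[[0,0,0],[4,-2,0],0],[[0,0,0],[4,-2,0],0],[[0,0,0],[2,-1,0],0],[[0,0,0],[0,0,3],0],[[0,0,0],[0,0,4],0],[[0,0,0],[0,0,4],0],[[0,0,0],[0,0,4],0],[[0,0,0],[0,0,4],0],[[0,0,0],[0,0,0],0],[[0,0,0],[0,0,0],0]]'
python3 - <<'E'
from h import *
todo([515.7,148,91])
E
```

```text
t: 16.03
ee_pos: [518.5, 150.8, 101.4]
orientation: [-2.418, -2.003, 0.013]
ft_force: [-0.3, 0.7, 0.2]
width: 0.2
t 16.0333 ee [518.5 150.8 101.4] yaw 1.384 z [-0.007 -0.004 -1.   ] F [-0.3  0.7  0.2] tool shift [-3.2 -2.1 10.4] w 0.20255898394033545
```

```bash
python3 -m handwheel '[[[0,0,0],[-2,-2,0],0],[[0,0,0],[-1,0,0],0],[[0,0,0],[0,0,3],0],[[0,0,0],[0,0,3],0],[[0,0,0],[0,0,3],0],[[0,0,0],[0,0,3],0],[[0,0,0],[0,0,2],0],[[0,0,0],[0,0,2],0],[[0,0,0],[0,0,2],0],[[0,0,0],[0,0,2],0]]'
python3 - <<'E'
from h import *
todo([515.7,148,85])
E
```

```text
t: 16.87
ee_pos: [516.2, 147.8, 84.8]
orientation: [-2.419, -2.003, 0.013]
ft_force: [-10.1, -2.5, 33.1]
width: 0.6
t 16.8667 ee [516.2 147.8  84.8] yaw 1.383 z [-0.007 -0.004 -1.   ] F [-10.1  -2.5  33.1] tool shift [ 0.1 -0.5 -0.2] w 0.6434815310560802
```

```bash
python3 -m handwheel '[[[0,0,0],[0,0,0],0],[[0,0,0],[0,0,0],0],[[0,0,0],[0,0,-2],0],[[0,0,0],[0,0,-4],0],[[0,0,0],[0,0,-6],0],[[0,0,0],[0,0,-10],0],[[0,0,0],[0,0,-20],0],[[0,0,0],[0,0,-25],0],[[0,0,0],[0,0,-25],0],[[0,0,0],[0,0,-25],0]]'
python3 -m handwheel '[[[0,0,0],[0,0,-25],0],[[0,0,0],[0,0,-25],0],[[0,0,0],[0,0,-25],0],[[0,0,0],[0,-25,0],0],[[0,0,0],[0,-25,0],0],[[0,0,0],[0,-25,0],0],[[0,0,0],[0,-25,0],0],[[0,0,0],[0,-20,0],0],[[0,0,0],[0,0,0],0],[[0,0,0],[0,0,0],0]]'
python3 - <<'E'
from h import *
todo([515.7,148,85])
p=shot('top','t10.png');q=shot('side','s10.png')
a=p['pixels'][100:250,150:350];b=q['pixels'][140:290,130:330]
cv2.imwrite('pics/c10.png',cv2.resize(np.hstack([a,b]),None,fx=2,fy=2,interpolation=cv2.INTER_CUBIC)[:,:,::-1])
for n in['spray_can','crucible','bush','wrench','brush','hammer','start_top','stop_top','lever']:
  for x in(p,q):
    for r in ctrl.spot_point(x,n)[:2]: print(n,round(r['score'],2),c2w(x,r['position']).round())
E
```

```text
t: 17.7
ee_pos: [513.2, 147.4, 204.9]
orientation: [-2.415, -2.0, 0.029]
ft_force: [0.4, 0.6, 0.3]
width: 0.4
t: 18.53
ee_pos: [395.0, 171.3, 298.3]
orientation: [2.42, 2.002, -0.002]
ft_force: [-0.6, -0.7, 0.2]
width: 0.4
t 18.5333 ee [395.  171.3 298.3] yaw 1.382 z [-0.001 -0.002 -1.   ] F [-0.6 -0.7  0.2] tool shift [1.000e-01 1.230e+02 2.133e+02] w 0.40048336452587346
spray_can 0.72 [ 420. -149.   -0.]
spray_can 0.71 [ 422. -158.    0.]
crucible 0.91 [433. -62.  -5.]
crucible 0.72 [639. -43. 242.]
crucible 0.65 [436. -67.   4.]
bush 0.47 [454.  17.  -1.]
bush 0.56 [458.  20.  -2.]
wrench 0.59 [394. 213.  -2.]
wrench 0.51 [405. 209.   4.]
brush 0.75 [558. 462.   0.]
brush 0.65 [396. 209.  -1.]
brush 0.64 [558. 462.  -1.]
brush 0.49 [434. -67.   0.]
hammer 0.72 [ 374. -384.    1.]
hammer 0.56 [ 375. -391.    4.]
start_top 0.65 [455.  19.  -0.]
start_top 0.46 [515. 147.  83.]
start_top 0.57 [523. 147.  86.]
start_top 0.5 [306. 490.  86.]
stop_top 0.4 [330. 563.  80.]
stop_top 0.37 [229. 306.  83.]
stop_top 0.42 [331. 568.  84.]
stop_top 0.39 [526. 218.  82.]
lever 0.9 [643. -46. 240.]
lever 0.57 [640. -43. 241.]
```

View pics/c10.png

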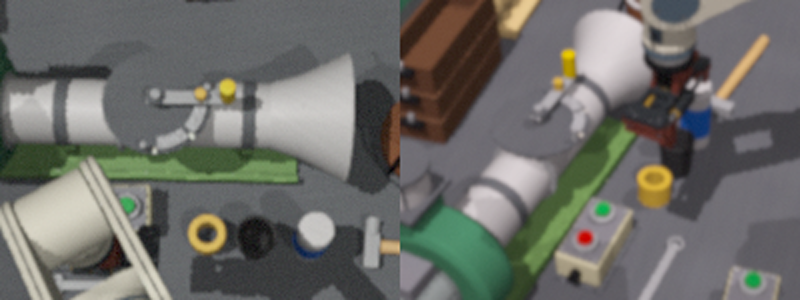

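```bash
python3 -c "
from h import *
print(ctrl.close_job())"
```

```text
the job is handed in; nothing more can be done
None
```

I pushed the damper lever round to its full-open stop, then pressed the green start button on the right-hand box fully in and released it. The job is handed in, at about 19 s of the 58 s allowed.

- **Lever:** it stalled at its stop under about 26 N at the wrist (limit 35 N on the lever). Its angle measured in the pictures is about 1.55–1.56 rad, good to about ±0.03. The pictures alone can't separate that from the 1.54 limit, so the stall is my main evidence. The last pictures put the grip at (640–643, -43 to -46) mm, against (640, -43) expected. The tool tilted about 10° while pushing against the stop; I backed off and straightened it.
- **Start button:** it bottomed with the tool 6 mm below where it should first touch the button, at about 33 N, well over the 5 N it needs. It measured back at its full height (83–86 mm) afterwards.
- **Everything else:** I never touched the stop button, and it also measured at full height. The loose things show within about 9 mm of where they started, which is within detector noise, and the arm ended clear of everything with near-zero force. The detectors gave a few stray hits, such as "crucible" at the lever grip and "start_top" at the bush, which I disregarded.

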